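# Centre the grease pot on its pedestal

## Task

The stoneware grease pot was put down carelessly: it hangs far over one side of its small iron pedestal and could fall at any knock. Tap it over gently with the fingertips until it stands level in the centre of the pedestal, overhanging equally all round, then leave it. Do not lift or tip the pot, do not shove it hard, and do not shift the pedestal or the things lying round it.

Things in the scene. Friction and masses are not known exactly. Their poses are not given: they have to be found in the camera images.
- pot: Round tan stoneware pot, solid inside, 56 mm high, 0.2 to 0.4 kg, loose on the pedestal, about 20 mm off its centre in any direction. Origin: centre of its underside, z up. Radius 34 mm at the underside, 42 mm from 10 mm up, 44 mm at its widest (35 mm up), 42 mm at the rim. Slides under 1 to 3 N and stops where the push stops; pushed near the rim it may tip instead.
- stand: The dark iron pedestal: a round foot 120 mm across and under 10 mm thick, a slim stem, and a small flat round top 60 mm across whose surface is 60 mm above the bench. Loose, but heavy (2 kg). Origin: centre of its underside, on its axis, so the pot is centred when its origin is over this one; z points up.
- awl: Awl with a wooden bulb handle, 117 mm long, 30 mm high, lying beside the pedestal's foot; origin under its middle, at bench height. To be left alone.
- bolt: Rusty square-headed bolt with a nut, 96 mm long, 18 mm high, lying beside the pedestal's foot; origin under its middle. To be left alone.
- whetstone: Whetstone in a wooden bed, 202 x 63 mm, 43 mm high, to the right of the pedestal; origin under its middle. To be left alone.
- padlock: Old padlock, 80 x 52 mm, 16 mm high, lying flat at the left; origin under its middle. To be left alone.
- horseshoe: Horseshoe, 123 x 137 mm, 19 mm high, lying flat to the right, near the front; origin under its middle. To be left alone.
- bolt_tin: Open rusty tin, 75 mm across, 60 mm high, at the right; origin under its centre. To be left alone.

How it is judged:
At the end, for the whole second after the job is handed in: The pot stands level (within 3 degrees) and at rest on the pedestal's top, its centre within 7 mm of the pedestal's axis, and the pedestal is within 12 mm of where it stood (horizontal distance between pot and stand below 0.007 m and z of pot in the frame of stand between 0.057 and 0.063 m and angle between pot's own z axis and vertical below 0.06 rad and linear speed of pot below 0.02 m/s and angular speed of pot below 0.2 rad/s and distance of stand from where it was at the start of the episode below 0.012 m); the robot touches nothing.
It fails at once if the pot is lifted more than 12 mm off the pedestal's top (z of pot in the frame of stand above 0.072 m).
It fails at once if the pot is tipped by more than 14 degrees or knocked off the pedestal (angle between pot's own z axis and vertical above 0.25 rad or z of pot in the frame of stand below 0.045 m).
It fails at once if the fingers press on the pot with more than 15 N (contact force between the fingers and pot above 15 N).
It fails at once if the pedestal is shifted more than 12 mm (distance of stand from where it was at the start of the episode above 0.012 m).
It fails at once if one of the things lying round the pedestal is moved more than 20 mm (distance of any of awl, bolt, whetstone, padlock, horseshoe, bolt_tin from where it was at the start of the episode above 0.02 m).
It also fails if it takes over 40 s, if anything falls off the work surface, if the arm or the gripper's body presses on something with over 40 N, if the wrist force passes 120 N, or if a joint passes its speed limit or range.

## Robot

A 7-joint arm with a two-finger parallel gripper is mounted at the origin on a cart in front of the work surface, level with it; the furniture and walls round the work are solid. World frame = base frame: x ahead of the robot, y to its left, z up, the work surface at z = 0. Lengths are in m, angles in rad, forces in N, time in s.
With the tool pointing down it reaches from about 0.4 to 0.85 m from the base axis. Payload 4.5 kg.
Tool frame: the origin (TCP) lies between the finger pads; the fingertips stand 11 mm ahead of it and the grasp point (between the pads) lies 8 mm behind it (r.nose_length is the distance from the TCP to the fingertips, in m); z points along the fingers, y is the line along which they close (so a half turn about z gives the same grasp; the last joint's range is limited). The gripper opens to 88 mm and grips with 3 to 60 N. Pads are 18 mm wide; open, the fingers measure 123 mm over their backs; the gripper's body (75 mm by 187 mm) begins 45 mm behind the grasp point.
Start: joints at [1.284, 0.689, -0.195, 1.565, 0.157, 0.902, -0.215], TCP at [0.197, -0.593, 0.25] pointing down, gripper open.
Joint ranges: [-3.01, 3.01], [-0.46, 2.08], [-1.47, 1.51], [0.13, 2.56], [-1, 4.14], [0.04, 2.09], [-2.66, 2.66]. Speed limits (rad/s): [2.57, 2.57, 3.14, 3.14, 3.14, 3.14, 3.14].

## Interface

Orientations are given as a unit quaternion [x, y, z, w].
In Python, from plant import get_state, snapshot, camera_model, r gives the robot as it stands.
- The arm moves only by the shell command python3 -m inch 'ROWS' [FORCE]. ROWS is text: rows parted by semicolons, each of 7 numbers parted by spaces: the opening, from -1 (shut) to 1 (fully open), then the shift along the tool's x, y, z in m, then the turn, a rotation vector about the tool's x, y, z in rad. A call has 1 to 20 rows; each row shifts and turns the commanded pose from where the row before left it, along the tool's axes as they then stand; what a row does not reach is not made up. A row lasts 1/12 s, in which the tool goes at most 41.7 mm and 7.16 degrees, less where a joint would pass 70% of its speed; a pose out of reach is approached as far as the arm can. A call is refused whole if a number of a shift passes 0.0417 or a number of a turn 0.125, either way. A call with a gripper value outside its range is refused whole. The fingers move at their own pace and stop on an object; FORCE is the grip in N (left out, the last holds). Time passes only in rows, so rows that do not move let the fingers close. It gives the time, the measured TCP pose, the force, the opening and the grip force at its end, in the units of the state.
- get_state(): the state, without advancing time (a new reading comes with each control period).
- snapshot(name): name is "scene" or "top" or "wrist"; returns (picture, depth): 480x640x3 uint8, red, green, blue; 480x640 float32, m along the optical axis (not along the pixel's ray), 0 where there is no reading.
- camera_model(name): a dict with "intrinsics" (3x3 intrinsics, pixels), "view" (4x4, takes a point from world to camera coordinates). Camera axes: x right, y down, z forward; pixel columns grow to the right and rows downward; lengths in m; the calibration is good to about 2 mm. A picture is of the moment at which its call begins: read the wrist's pose just before it. camera_model takes no time and is no camera call; for the wrist camera it gives the pose at the moment of the call.
- r.finish_job(): hands the job in; it is judged then, once.
The state is a dict: "clock": time; "q": joint angles; "qd": joint speeds; "joint_torque": joint torques, N m; "tool_pos": TCP position; "eef_rot": TCP orientation; "contact_force": force on the tool from outside, world axes, zero at the start; "moment": the same for the moment, N m; "opening": opening from 0.0 (shut) to 1.0 (fully open); "finger_force": force on a finger pad.
Only numpy, scipy, OpenCV 4.12 (cv2) and the standard library are available. Lean on these libraries where they do the work, as an engineer would, in place of code of your own. Each camera call takes 0.05 s, during which the arm holds its last target. There are 200 camera calls.

## Working session

There is one attempt and no reset: what is moved stays moved. The work goes in short steps, Python scripts to look and compute and a shell command to move; the robot and the scene stay as the last step left them, time stands still between calls to the robot, and variables do not carry over. Pictures are saved under pics/ and viewed, at most 10 in all, crops included, and the job is handed in when it is done.

```bash
ls; mkdir -p pics
python3 - <<'E'
from plant import *
import cv2,numpy as np
s=get_state();print(s)
ims=[]
for n in("scene","top"):
    im,d=snapshot(n);np.savez(f"{n}0.npz",im=im,d=d,K=camera_model(n)["intrinsics"],V=camera_model(n)["view"])
    cv2.imwrite(f"pics/{n}0.png",im[:,:,::-1]);c=camera_model(n);print(n,np.array(c["intrinsics"]).round(1),np.linalg.inv(c["view"]).round(3))
E
```

```text
pics
{'clock': 0.0, 'q': array([ 1.2837948 ,  0.68997478, -0.19451902,  1.56634764,  0.15729198,
        0.9025151 , -0.21511304]), 'qd': array([-0.00154584, -0.00121543, -0.00046616, -0.000965  , -0.002227  ,
        0.00039085,  0.00073006]), 'joint_torque': array([ 3.84640352e-04, -5.27560902e+01, -1.26691326e+00, -1.53427094e+01,
       -5.26429131e-02,  6.52789648e-03,  1.31022980e-04]), 'tool_pos': array([ 0.19684095, -0.59253927,  0.24891493]), 'eef_rot': array([ 9.87157283e-01,  1.59748680e-01, -2.11251847e-04, -9.02367194e-04]), 'contact_force': array([ 0.76682323, -0.70440344,  0.38995248]), 'moment': array([ 0.03907763,  0.00753079, -0.02983642]), 'finger_force': 0.0, 'opening': 0.9989326361172023}
scene [[620.8   0.  308.7]
 [  0.  620.8 234.2]
 [  0.    0.    1. ]] [[-0.687 -0.534  0.493 -0.218]
 [-0.726  0.507 -0.464  0.808]
 [-0.002 -0.677 -0.736  1.174]
 [ 0.     0.     0.     1.   ]]
top [[519.8   0.  327.1]
 [  0.  519.8 233.9]
 [  0.    0.    1. ]] [[ 0.002 -0.992  0.123  0.36 ]
 [-1.    -0.004 -0.014  0.096]
 [ 0.014 -0.123 -0.992  1.143]
 [ 0.     0.     0.     1.   ]]
```

View pics/top0.png

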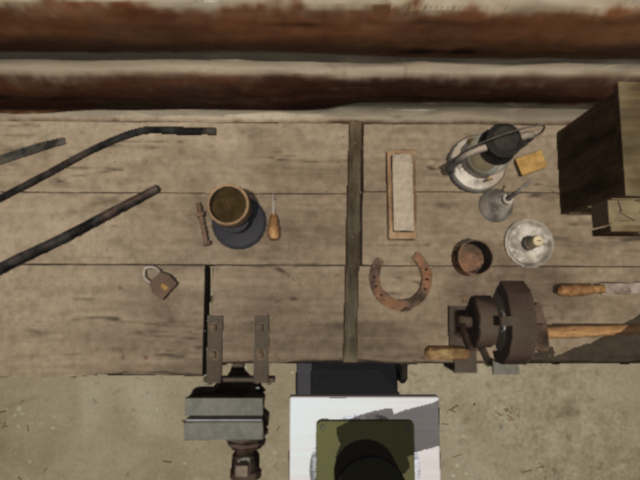

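View pics/scene0.png

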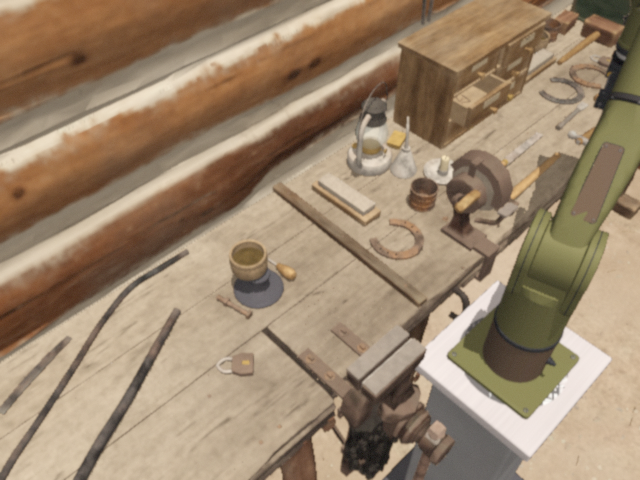

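Top view: the pot's rim is centred near (230,206) and the dark foot near (239,224). The awl lies to the right at (274,218), the bolt to the left at (204,222). Next I measure these via depth and circle fits.

```bash
cat > h.py <<'E'
import numpy as np,cv2
from scipy.optimize import least_squares
def cloud(d,K,V):
    v,u=np.indices(d.shape);K=np.array(K)
    p=np.stack([(u-K[0,2])/K[0,0]*d,(v-K[1,2])/K[1,1]*d,d,np.ones_like(d)],-1)
    return (p@np.linalg.inv(V).T)[...,:3]
def plane(uv,z,K,V):
    uv=np.asarray(uv,float);T=np.linalg.inv(V)
    r=np.c_[uv,np.ones(len(uv))]@np.linalg.inv(K).T@T[:3,:3].T
    return T[:3,3]+r*((z-T[2,3])/r[:,2])[:,None]
def circ(P,R=None):
    c0=np.r_[P[:,:2].mean(0),[] if R else .05]
    f=lambda c:np.hypot(*(P[:,:2]-c[:2]).T)-(R or c[2])
    s=least_squares(f,c0,loss='soft_l1',f_scale=.002);return s.x.round(4),np.abs(s.fun).mean().round(4)
E
python3 - <<'E'
from h import *
for n,(u0,u1,v0,v1) in dict(top=(195,290,175,260),scene=(205,310,230,315)).items():
    z=np.load(n+"0.npz");im,d,K,V=z["im"],z["d"],z["K"],z["V"]
    P=cloud(d,K,V);Z=P[...,2]
    roi=np.zeros(d.shape,bool);roi[v0:v1,u0:u1]=1
    # bench
    print(n,"bench z",np.median(Z[roi&(Z<.03)]).round(4),"hist",np.histogram(Z[roi],np.arange(-.01,.14,.01)))
    m=roi&(Z>.10)&(Z<.13);q=P[m];print("rim pts",m.sum(),"zmax",np.percentile(q[:,2],95).round(4))
    # outer contour of pot in top: rays to z=.112
    cs=max(cv2.findContours((roi&(Z>.085)).astype(np.uint8),0,cv2.CHAIN_APPROX_NONE)[0],key=len)[:,0]
    print("pot contour at z=.1",circ(plane(cs,.100,K,V)),"rim pts mean box",q.min(0),q.max(0))
    # foot
    hsv=cv2.cvtColor(im,cv2.COLOR_RGB2HSV)
    fm=roi&(hsv[...,2]<90)&(im[...,2].astype(int)>=im[...,0].astype(int)-3)&(Z<.03)
    fm=cv2.morphologyEx(fm.astype(np.uint8),cv2.MORPH_OPEN,np.ones((3,3)))
    print("foot px",fm.sum(),"z",np.median(Z[fm>0]).round(4))
    c=max(cv2.findContours(fm,0,cv2.CHAIN_APPROX_NONE)[0],key=len)[:,0]
    # keep the outer hull away from pot
    pot=cv2.dilate((roi&(Z>.03)).astype(np.uint8),np.ones((7,7)))
    c=np.array([p for p in c if not pot[p[1],p[0]]])
    print("foot",circ(plane(c,.006,K,V)),circ(plane(c,.006,K,V),.06))
    # small things: height>0.008 outside foot
    o=im[v0-10:v1+10,u0-10:u1+10].copy()
    for p in c: o[p[1]-v0+10,p[0]-u0+10]=(255,0,0)
    for p in cs: o[p[1]-v0+10,p[0]-u0+10]=(0,255,0)
    cv2.imwrite(f"pics/{n}c.png",cv2.resize(o,None,fx=5,fy=5,interpolation=0)[:,:,::-1])
a,b=[cv2.resize(cv2.imread(f"pics/{n}c.png"),(390,390)) for n in("top","scene")]
cv2.imwrite("pics/c.png",np.hstack([a,b]))
E
```

```text
top bench z 0.0011 hist (array([2345, 2851,  961,  196,    5,    0,   60,   63,   15,   20,  872,
        271,  368,   12,    0]), array([-0.01,  0.  ,  0.01,  0.02,  0.03,  0.04,  0.05,  0.06,  0.07,
        0.08,  0.09,  0.1 ,  0.11,  0.12,  0.13,  0.14]))
rim pts 651 zmax 0.1186
pot contour at z=.1 (array([0.5477, 0.2808, 0.0444]), np.float64(0.0009)) rim pts mean box [0.50525268 0.23781181 0.10000664] [0.59033713 0.32260584 0.12067335]
foot px 1049 z 0.0106
foot (array([0.526 , 0.2753, 0.0564]), np.float64(0.0005)) (array([0.5299, 0.2775]), np.float64(0.0021))
scene bench z 0.0002 hist (array([3544, 2864,  821,  186,    5,    0,   92,   66,   75,   93,  541,
        301,  279,    4,    0]), array([-0.01,  0.  ,  0.01,  0.02,  0.03,  0.04,  0.05,  0.06,  0.07,
        0.08,  0.09,  0.1 ,  0.11,  0.12,  0.13,  0.14]))
rim pts 584 zmax 0.1178
pot contour at z=.1 (array([0.5435, 0.2814, 0.0507]), np.float64(0.0037)) rim pts mean box [0.49704231 0.23939164 0.10003233] [0.58446339 0.32566613 0.12170387]
foot px 218 z 0.0157
foot (array([0.5525, 0.2664, 0.042 ]), np.float64(0.0037)) (array([0.5628, 0.2494]), np.float64(0.0038))
```

View pics/c.png

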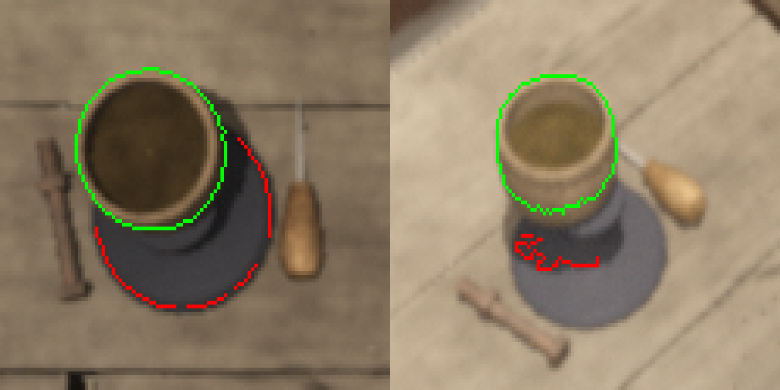

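The overlay shows a good rim contour (top view, centre about (148,148) in the crop) and a good foot arc. The pot is about 22 mm off, mostly towards +x. I'll raise the arm over the grinder, then go to above the far side of the pot.

```bash
python3 -m inch '-0.2 0 0 -0.04 0 0 0;-0.2 0 0 -0.04 0 0 0;-0.2 0 0 -0.04 0 0 0;-0.2 0.0275 -0.0285 0 0 0 0;-0.2 0.0275 -0.0285 0 0 0 0;-0.2 0.0275 -0.0285 0 0 0 0;-0.2 0.0275 -0.0285 0 0 0 0;-0.2 0.0275 -0.0285 0 0 0 0;-0.2 0.0275 -0.0285 0 0 0 0;-0.2 0.0275 -0.0285 0 0 0 0;-0.2 0.0275 -0.0285 0 0 0 0;-0.2 0.0275 -0.0285 0 0 0 0;-0.2 0.0275 -0.0285 0 0 0 0;-0.2 0.0275 -0.0285 0 0 0 0;-0.2 0.0275 -0.0285 0 0 0 0'
```

```text
clock: 1.35
tool_pos: [0.4025, -0.1627, 0.3696]
eef_rot: [0.987, 0.16, -0.0, 0.0]
contact_force: [1.1, 0.3, -0.1]
opening: 0.402
finger_force: 0.0
```

```bash
python3 -m inch '-0.2 0.0275 -0.0285 0 0 0 0;-0.2 0.0275 -0.0285 0 0 0 0;-0.2 0.0275 -0.0285 0 0 0 0;-0.2 0.0275 -0.0285 0 0 0 0;-0.2 0.0275 -0.0285 0 0 0 0;-0.2 0.0275 -0.0285 0 0 0 0;-0.2 0.0275 -0.0285 0 0 0 0;-0.2 0.0275 -0.0285 0 0 0 0;-0.2 0.0275 -0.0285 0 0 0 0;-0.2 0.0275 -0.0285 0 0 0 0;-0.2 0.0275 -0.0285 0 0 0 0;-0.2 0.0275 -0.0285 0 0 0 0;-0.2 0.0275 -0.0285 0 0 0 0;-0.2 0 0 0 0 0 0;-0.2 0 0 0 0 0 0;-0.2 0 0 0 0 0 0'
python3 - <<'E'
from plant import *
import cv2,numpy as np
n="wrist";c=camera_model(n);im,d=snapshot(n);np.savez("wrist0.npz",im=im,d=d,K=c["intrinsics"],V=c["view"])
cv2.imwrite("pics/wrist0.png",im[:,:,::-1]);print(np.linalg.inv(c["view"]).round(3),c["intrinsics"])
E
```

```text
clock: 2.68
tool_pos: [0.6246, 0.299, 0.3689]
eef_rot: [0.987, 0.16, -0.001, 0.001]
contact_force: [-0.1, 0.1, 0.7]
opening: 0.399
finger_force: 0.0
[[ 0.315 -0.904 -0.29   0.701]
 [-0.949 -0.299 -0.096  0.324]
 [ 0.     0.306 -0.952  0.505]
 [ 0.     0.     0.     1.   ]] [[373.20267064   0.         320.93180231]
 [  0.         373.20267064 238.40901506]
 [  0.           0.           1.        ]]
```

View pics/wrist0.png

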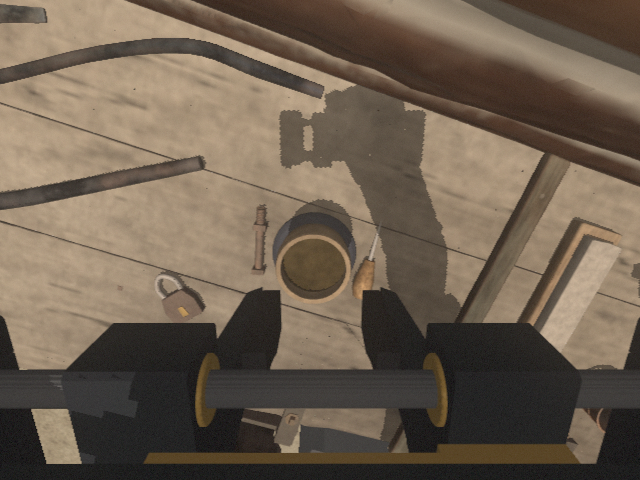

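The wrist view has the pot's rim at (315,268), the foot mostly hidden behind it, and the fingers clear at both sides. Before descending I refine the centres with radial edges and check how far out the wall bulges.

```bash
cat >> h.py <<'E'
def radial(n,c,z,R,angs,win=.012,dark_in=True):
    """edge points of circle (c,z,R) in view n: strongest brightness step along radial lines"""
    q=np.load(n+".npz");K,V=q["K"],q["V"];g=cv2.GaussianBlur(cv2.cvtColor(q["im"],cv2.COLOR_RGB2GRAY),(3,3),0).astype(np.float32)
    out=[]
    rr=np.arange(R-win,R+win,.0004)
    for a in angs:
        P=np.c_[c[0]+rr*np.cos(a),c[1]+rr*np.sin(a),np.full_like(rr,z),np.ones_like(rr)]@np.array(V).T
        uv=P[:,:3]@np.array(K).T;uv=(uv[:,:2]/uv[:,2:]).astype(np.float32)
        I=cv2.remap(g,uv[:,:1].copy(),uv[:,1:].copy(),cv2.INTER_LINEAR)[:,0]
        G=np.gradient(I)*(1 if dark_in else -1);i=G.argmax()
        if G[i]>2: out.append([c[0]+rr[i]*np.cos(a),c[1]+rr[i]*np.sin(a)])
    return np.array(out)
E
python3 - <<'E'
from h import *
D=np.deg2rad
c=np.array([.527,.276])
T=radial("top0",c,.007,.06,D(np.arange(110,275,3)))
S=radial("scene0",c,.007,.06,D(np.arange(60,220,3)))
for nm,e in(("top",T),("scene",S),("both",np.r_[T,S])): print("foot",nm,len(e),circ(e),circ(e,.06))
for n in("top0","wrist0","scene0"):
    z=np.load(n+".npz");P=cloud(z["d"],z["K"],z["V"])
    m=(np.hypot(P[...,0]-.548,P[...,1]-.281)<.06)&(P[...,2]>.109)&(P[...,2]<.125);q=P[m]
    H=cv2.convexHull(q[:,:2].astype(np.float32))[:,0];(x,y),rad=cv2.minEnclosingCircle(q[:,:2].astype(np.float32));print(n,"rim",m.sum(),q[:,2].mean().round(4),(round(x,4),round(y,4),round(rad,4)),circ(H),circ(H,.042))
    w=P[(P[...,0]>.66)&(P[...,0]<1.2)&(np.abs(P[...,1]-.3)<.15)&(P[...,2]>.05)&(P[...,2]<.45)]
    if len(w):
        for lo in np.arange(.05,.45,.1):
            k=w[(w[:,2]>lo)&(w[:,2]<lo+.1)]
            if len(k)>20: print("  wall z",lo.round(2),"min x",np.percentile(k[:,0],2).round(3))
for n,di in(("top0",0),("wrist0",0)):
    e=radial(n,[.548,.281],.116,.042,D(np.arange(0,360,5)),.008,False);print(n,"rim outer edge",len(e),circ(e),circ(e,.042))
E
```

```text
foot top 55 (array([0.5263, 0.2748, 0.0602]), np.float64(0.0008)) (array([0.5261, 0.2748]), np.float64(0.0008))
foot scene 54 (array([0.5191, 0.2781, 0.0592]), np.float64(0.0005)) (array([0.5199, 0.2775]), np.float64(0.0006))
foot both 109 (array([0.5232, 0.2762, 0.0602]), np.float64(0.0023)) (array([0.523 , 0.2762]), np.float64(0.0023))
top0 rim 387 0.1157 (0.5473, 0.2799, 0.0433) (array([0.547 , 0.2801, 0.0425]), np.float64(0.0002)) (array([0.5469, 0.2801]), np.float64(0.0005))
  wall z 0.05 min x 0.764
  wall z 0.15 min x 0.776
  wall z 0.25 min x 0.77
  wall z 0.35 min x 0.772
wrist0 rim 1269 0.1158 (0.5447, 0.2822, 0.043) (array([0.5449, 0.2822, 0.0425]), np.float64(0.0001)) (array([0.5451, 0.2822]), np.float64(0.0005))
  wall z 0.05 min x 0.762
  wall z 0.15 min x 0.773
  wall z 0.25 min x 0.768
  wall z 0.35 min x 0.66
scene0 rim 301 0.1143 (0.5409, 0.2819, 0.0452) (array([0.5423, 0.2819, 0.043 ]), np.float64(0.0007)) (array([0.5425, 0.2817]), np.float64(0.0011))
  wall z 0.05 min x 0.759
  wall z 0.15 min x 0.771
  wall z 0.25 min x 0.765
  wall z 0.35 min x 0.767
top0 rim outer edge 44 (array([0.5483, 0.284 , 0.0445]), np.float64(0.0011)) (array([0.5462, 0.2819]), np.float64(0.0013))
wrist0 rim outer edge 56 (array([0.544 , 0.2813, 0.0424]), np.float64(0.0009)) (array([0.5443, 0.2813]), np.float64(0.0009))
```

Each camera agrees on the relative offset: the pot is about (22, 4.7) mm from the stand axis, 22.3 mm in direction 12°. In the robot frame the pot is at about (0.545, 0.282). I turn the tool to that direction and descend to just above the rim behind the pot.

```bash
python3 -m inch '-0.2 0 0 0 0 0 0.11;-0.2 -0.016 0 0.03 0 0 0;-0.2 0 0 0.04 0 0 0;-0.2 0 0 0.04 0 0 0;-0.2 0 0 0.04 0 0 0;-0.2 0 0 0.04 0 0 0;-0.2 0 0 0.03 0 0 0;-0.2 0 0 0 0 0 0;-0.2 0 0 0 0 0 0;-0.2 0 0 0 0 0 0'
python3 - <<'E'
from plant import *
import cv2,numpy as np
n="wrist";c=camera_model(n);im,d=snapshot(n);np.savez("wrist1.npz",im=im,d=d,K=c["intrinsics"],V=c["view"])
cv2.imwrite("pics/wrist1.png",im[:,:,::-1])
E
```

```text
clock: 3.57
tool_pos: [0.6108, 0.2963, 0.1524]
eef_rot: [0.995, 0.104, 0.002, -0.001]
contact_force: [0.3, -0.4, 0.1]
opening: 0.399
finger_force: 0.0
```

View pics/wrist1.png

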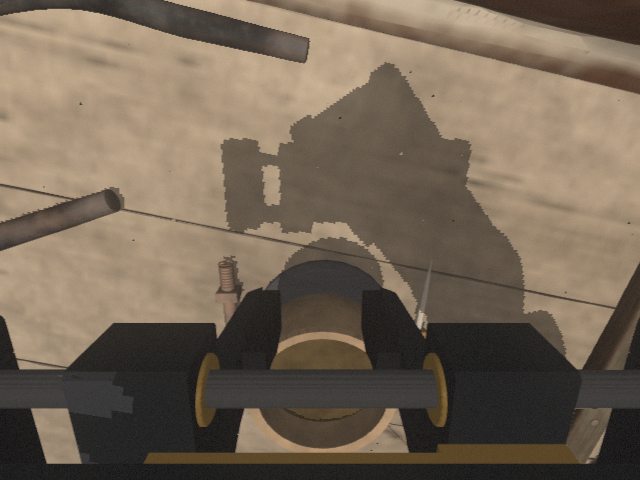

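The fingertips (around (265,290) and (375,290)) straddle the far side of the pot symmetrically, with the rim's far edge at row 333. By geometry they clear it by about 12 mm, so I lower them and check the force.

```bash
python3 -m inch '-0.2 0 0 0.02 0 0 0;-0.2 0 0 0.02 0 0 0;-0.2 0 0 0.015 0 0 0;-0.2 0 0 0.009 0 0 0;-0.2 0 0 0 0 0 0;-0.2 0 0 0 0 0 0;-0.2 0 0 0 0 0 0'
python3 - <<'E'
from plant import *
import numpy as np,cv2
from h import *
for n in("top","wrist"):
    c=camera_model(n);im,d=snapshot(n);np.savez(n+"2.npz",im=im,d=d,K=c["intrinsics"],V=c["view"])
    P=cloud(d,c["intrinsics"],c["view"])
    m=(np.hypot(P[...,0]-.54,P[...,1]-.281)<.06)&(P[...,2]>.109)&(P[...,2]<.125);print(n,m.sum(),P[m].min(0) if m.any() else 0)
cv2.imwrite("pics/x2.png",np.hstack([np.load("top2.npz")["im"][130:290,150:340],np.load("wrist2.npz")["im"][240:400,200:460]])[:,:,::-1])
E
python3 - <<'E'
import cv2
a=cv2.imread("pics/x2.png");cv2.imwrite("pics/x2b.png",cv2.resize(a,None,fx=1.7,fy=1.7))
E
```

```text
clock: 4.2
tool_pos: [0.6104, 0.2971, 0.0876]
eef_rot: [0.994, 0.105, 0.002, -0.001]
contact_force: [-0.6, 0.3, 0.7]
opening: 0.397
finger_force: 0.0
top 0 0
wrist 3286 [0.56408772 0.2571186  0.10900119]
```

View pics/x2b.png

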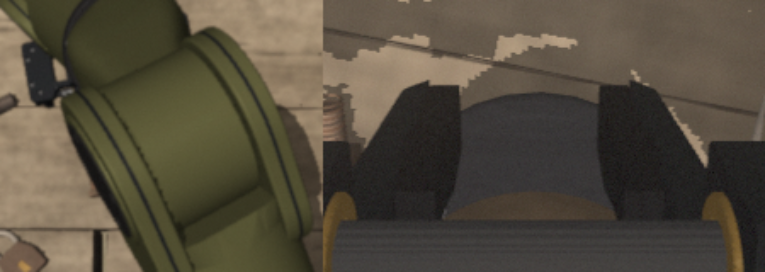

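The descent met no contact. The top camera is blocked by the arm, and the wrist camera shows the pot between the fingers. I push slowly, first 27 mm in all (about 8 mm of it pot travel), then check with the scene camera.

```bash
python3 -m inch '-0.2 -0.003 0 0 0 0 0;-0.2 -0.003 0 0 0 0 0;-0.2 -0.003 0 0 0 0 0;-0.2 -0.002 0 0 0 0 0;-0.2 -0.001 0 0 0 0 0;-0.2 -0.001 0 0 0 0 0;-0.2 -0.001 0 0 0 0 0;-0.2 -0.001 0 0 0 0 0;-0.2 -0.001 0 0 0 0 0;-0.2 -0.001 0 0 0 0 0;-0.2 -0.001 0 0 0 0 0;-0.2 -0.001 0 0 0 0 0;-0.2 -0.001 0 0 0 0 0;-0.2 -0.001 0 0 0 0 0;-0.2 -0.001 0 0 0 0 0;-0.2 -0.001 0 0 0 0 0;-0.2 -0.001 0 0 0 0 0;-0.2 -0.001 0 0 0 0 0;-0.2 -0.001 0 0 0 0 0;-0.2 -0.001 0 0 0 0 0'
python3 - <<'E'
from plant import *
import numpy as np,cv2
c=camera_model("scene");im,d=snapshot("scene");np.savez("scene3.npz",im=im,d=d,K=c["intrinsics"],V=c["view"])
cv2.imwrite("pics/scene3.png",cv2.resize(np.hstack([np.load("scene0.npz")["im"][200:330,180:330],im[200:330,180:330]]),None,fx=2.6,fy=2.6)[:,:,::-1])
E
```

```text
clock: 5.97
tool_pos: [0.5828, 0.2909, 0.0858]
eef_rot: [0.994, 0.105, 0.0, -0.0]
contact_force: [1.5, 0.1, 0.2]
opening: 0.402
finger_force: 0.6
```

View pics/scene3.png

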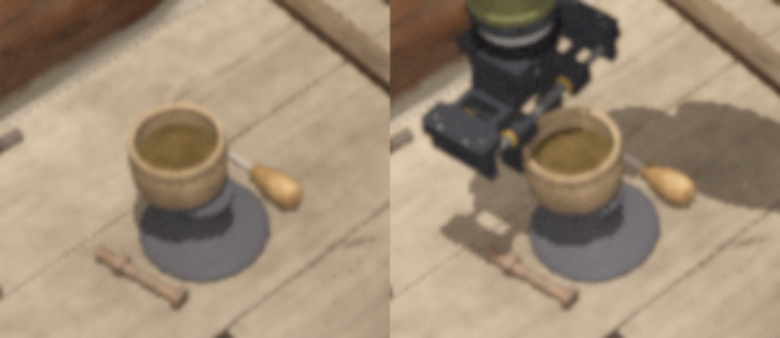

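The pot slides level, from (178,140) to about (183,143) in crop terms, and the foot has not moved. I push 10 mm more, then measure the rim by its tan-coloured depth points.

```bash
python3 -m inch '-0.2 -0.001 0 0 0 0 0;-0.2 -0.001 0 0 0 0 0;-0.2 -0.001 0 0 0 0 0;-0.2 -0.001 0 0 0 0 0;-0.2 -0.001 0 0 0 0 0;-0.2 -0.001 0 0 0 0 0;-0.2 -0.001 0 0 0 0 0;-0.2 -0.001 0 0 0 0 0;-0.2 -0.001 0 0 0 0 0;-0.2 0 0 0 0 0 0'
cat > m.py <<'E'
from plant import *
from h import *
import sys
D=np.deg2rad
for n in sys.argv[2:]:
    c=camera_model(n);im,d=snapshot(n);f=n+sys.argv[1];np.savez(f+".npz",im=im,d=d,K=c["intrinsics"],V=c["view"])
for f in ["scene0","top0"]+[n+sys.argv[1] for n in sys.argv[2:]]:
    z=np.load(f+".npz");im=z["im"].astype(int);P=cloud(z["d"],z["K"],z["V"])
    m=(np.hypot(P[...,0]-.535,P[...,1]-.28)<.065)&(P[...,2]>.109)&(P[...,2]<.125)&(im[...,0]-im[...,2]>18)&(im[...,0]>70);q=P[m]
    H=cv2.convexHull(q[:,:2].astype(np.float32))[:,0]
    ang=(75,215) if f[0]=="s" else (110,275)
    e=radial(f,[.525,.277],.007,.06,D(np.arange(*ang,3)))
    print(f,m.sum(),"rim",circ(H,.0425),circ(H),"near half",circ(H[H[:,0]<np.median(q[:,0])],.0425),"foot",circ(e,.06))
E
python3 m.py 4 scene
```

```text
clock: 6.85
tool_pos: [0.5737, 0.2889, 0.0857]
eef_rot: [0.994, 0.105, -0.0, 0.0]
contact_force: [1.4, 0.5, -0.7]
opening: 0.4
finger_force: 0.4
scene0 301 rim (array([0.5424, 0.2818]), np.float64(0.0008)) (array([0.5423, 0.2819, 0.043 ]), np.float64(0.0007)) near half (array([0.5413, 0.2831]), np.float64(0.0006)) foot (array([0.5201, 0.2775]), np.float64(0.0005))
top0 361 rim (array([0.547 , 0.2803]), np.float64(0.0003)) (array([0.547 , 0.2803, 0.0423]), np.float64(0.0003)) near half (array([0.5471, 0.2803]), np.float64(0.0003)) foot (array([0.5262, 0.2746]), np.float64(0.0008))
scene4 290 rim (array([0.5267, 0.2801]), np.float64(0.0019)) (array([0.528 , 0.2797, 0.0435]), np.float64(0.002)) near half (array([0.5258, 0.2808]), np.float64(0.0005)) foot (array([0.5201, 0.2775]), np.float64(0.0006))
```

The pot moved about 15.6 mm and about 6 mm remain. I push 5.5 mm more, then back off and look.

```bash
python3 -m inch '-0.2 -0.001 0.0002 0 0 0 0;-0.2 -0.001 0.0002 0 0 0 0;-0.2 -0.001 0.0002 0 0 0 0;-0.2 -0.001 0.0002 0 0 0 0;-0.2 -0.001 0.0002 0 0 0 0;-0.2 -0.0005 0 0 0 0 0;-0.2 0 0 0 0 0 0;-0.2 0.001 0 0 0 0 0;-0.2 0.002 0 0 0 0 0;-0.2 0.004 0 0 0 0 0;-0.2 0.006 0 0 0 0 0;-0.2 0.008 0 0 0 0 0;-0.2 0.008 0 0 0 0 0;-0.2 0 0 -0.03 0 0 0;-0.2 0 0 -0.04 0 0 0;-0.2 0 0 -0.04 0 0 0;-0.2 0 0 -0.04 0 0 0' && python3 -m inch '-0.2 0.015 -0.0387 0 0 0 0;-0.2 0.015 -0.0387 0 0 0 0;-0.2 0.015 -0.0387 0 0 0 0;-0.2 0 -0.0417 0 0 0 0;-0.2 0 -0.0417 0 0 0 0;-0.2 0 0 0 0 0 0;-0.2 0 0 0 0 0 0'; python3 m.py 5 scene top
python3 - <<'E'
import numpy as np,cv2
a=np.load("top5.npz")["im"][150:280,170:320];b=np.load("scene5.npz")["im"][200:330,180:330]
cv2.imwrite("pics/5.png",cv2.resize(np.hstack([a,b]),None,fx=2.6,fy=2.6)[:,:,::-1])
E
```

```text
clock: 8.32
tool_pos: [0.5973, 0.2926, 0.2371]
eef_rot: [0.994, 0.105, -0.0, 0.0]
contact_force: [0.5, 0.3, -0.6]
opening: 0.405
finger_force: 0.0
clock: 8.9
tool_pos: [0.5966, 0.5013, 0.2346]
eef_rot: [0.994, 0.108, -0.001, -0.001]
contact_force: [-0.3, -0.3, -1.0]
opening: 0.402
finger_force: 0.0
scene0 301 rim (array([0.5424, 0.2818]), np.float64(0.0008)) (array([0.5423, 0.2819, 0.043 ]), np.float64(0.0007)) near half (array([0.5413, 0.2831]), np.float64(0.0006)) foot (array([0.5201, 0.2775]), np.float64(0.0005))
top0 361 rim (array([0.547 , 0.2803]), np.float64(0.0003)) (array([0.547 , 0.2803, 0.0423]), np.float64(0.0003)) near half (array([0.5471, 0.2803]), np.float64(0.0003)) foot (array([0.5262, 0.2746]), np.float64(0.0008))
scene5 308 rim (array([0.5218, 0.2779]), np.float64(0.0014)) (array([0.5216, 0.278 , 0.0436]), np.float64(0.0012)) near half (array([0.5199, 0.2799]), np.float64(0.0006)) foot (array([0.5207, 0.2785]), np.float64(0.0016))
top5 289 rim (array([0.5264, 0.2762]), np.float64(0.0006)) (array([0.5263, 0.2762, 0.0419]), np.float64(0.0004)) near half (array([0.5269, 0.2765]), np.float64(0.0006)) foot (array([0.5259, 0.2745]), np.float64(0.0012))
```

View pics/5.png

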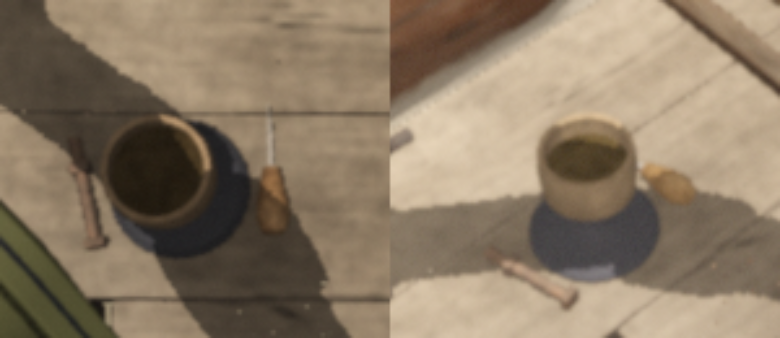

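Both views show the pot standing level. It is within 2 mm of the foot's centre in each camera, the stand and neighbours have not moved, and the gripper is clear. I hand the job in.

```bash
python3 -c "
from plant import *
print(r.finish_job())"
```

```text
the job is handed in; nothing more can be done
None
```

The pot now stands level on the pedestal, its centre within about 2 mm of the axis in both camera views, with the pedestal unmoved, the neighbouring awl and bolt left untouched and the gripper clear; the job was handed in at about 9 s, and no verdict came back.

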